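# Check the work supports slide freely

## Task

Before castings are set up on them, check that the three steel work supports slide freely: with a fingertip, lightly press the plunger on top of the tallest support down by about a centimetre, then that of the middle-height one, then that of the shortest. Each plunger stays where you leave it; do not ram it to its stop, and do not press a later one before its turn. Only press: do not lift, tip or shove the supports, and leave the things around them alone.

Things in the scene. Friction and masses are not known exactly. Their poses are not given: they have to be found in the camera images.
- support_tall: the tall one of three loose steel work supports of one shape that differ in height only, 100 mm high with its plunger fully up; which of the three places it stands in changes. About 0.9 kg, round foot 64 mm across and 9 mm thick, barrel 36 mm across up to 65 mm, and on top a plunger. Origin: centre of its underside, z up
- top_tall (a point): centre of the flat top of the tall support's plunger, moves with it. The plunger is a round button head, 32 mm across, 8 mm thick, on a 14 mm stem, 100 mm above the bench at the start
- plunger_tall (a joint): how far the tall support's plunger is pushed down, m: 0 fully up (every start), 0.024 at its stop. It slides against about 3 N of friction, without a spring, and stays where it is left
- support_middle: the middle one of three loose steel work supports of one shape that differ in height only, 78 mm high with its plunger fully up; which of the three places it stands in changes. About 0.9 kg, round foot 64 mm across and 9 mm thick, barrel 36 mm across up to 43 mm, and on top a plunger. Origin: centre of its underside, z up
- top_middle (a point): centre of the flat top of the middle support's plunger, moves with it. The plunger is a round button head, 32 mm across, 8 mm thick, on a 14 mm stem, 78 mm above the bench at the start
- plunger_middle (a joint): how far the middle support's plunger is pushed down, m: 0 fully up (every start), 0.024 at its stop. It slides against about 3 N of friction, without a spring, and stays where it is left
- support_short: the short one of three loose steel work supports of one shape that differ in height only, 56 mm high with its plunger fully up; which of the three places it stands in changes. About 0.9 kg, round foot 64 mm across and 9 mm thick, barrel 36 mm across up to 21 mm, and on top a plunger. Origin: centre of its underside, z up
- top_short (a point): centre of the flat top of the short support's plunger, moves with it. The plunger is a round button head, 32 mm across, 8 mm thick, on a 14 mm stem, 56 mm above the bench at the start
- plunger_short (a joint): how far the short support's plunger is pushed down, m: 0 fully up (every start), 0.024 at its stop. It slides against about 3 N of friction, without a spring, and stays where it is left
- crown_piston: loose piston standing crown up, plain aluminium, 83 mm diameter, 50 mm high, between two of the supports; bystander. Origin: centre of its underside
- loose_bolt: loose bright hexagon bolt lying on the bench, 58x30x25 mm, between two of the supports; bystander. Origin: centre of its underside
- loose_nut: loose bright nut, 26x27x13 mm, behind the supports; bystander. Origin: centre of its underside
- loose_drift: loose dark steel drift punch lying near the front edge, 49x176x14 mm; bystander. Origin: centre of its underside
Not all that is in view belongs to the job. Leave any turquoise look-alike of the support_tall alone.

How it is judged:
By the outcome, as a careful person would: the job done as asked, in the order asked, and still so for the second after the job is handed in, with the robot touching nothing.
It also fails if it takes over 51 s, if anything falls off the work surface, if the arm or the gripper's body presses on something with over 40 N, if the wrist force passes 120 N, or if a joint passes its speed limit or range.

## Robot

A 6-joint arm with a two-finger parallel gripper is mounted at the origin on a cart in front of the work surface, level with it; the furniture and walls round the work are solid. World frame = base frame: x ahead of the robot, y to its left, z up, the work surface at z = 0. Lengths are in m, angles in rad, forces in N, time in s.
With the tool pointing down it reaches from about 0.35 to 0.875 m from the base axis. Payload 4.2 kg.
Tool frame: the origin (TCP) lies on the mounting face of the last link; the fingertips stand 182 mm ahead of it and the grasp point (between the pads) lies 164 mm ahead of it; z points along the fingers, y is the line along which they close (so a half turn about z gives the same grasp; the last joint's range is limited). The gripper opens to 87 mm and grips with 3 to 60 N. Pads are 19 mm wide; open, the fingers measure 117 mm over their backs; the gripper's body (75 mm by 190 mm) begins 51 mm behind the grasp point.
Start: joints at [1.417, 0.385, 0.008, 0, -1.194, -0.259], TCP at [0.251, 0.572, 0.405] pointing down, gripper open.
Joint ranges: [-3.14, 3.14], [-1.21, 2.06], [-1.07, 1.41], [-3.16, 2.05], [-2.99, -0.16], [-3.1, 3.1]. Speed limits (rad/s): [2.79, 2.79, 3.14, 3.14, 3.14, 3.14].

## Interface

Orientations are given as a rotation vector (axis times angle).
In Python, from cell import robot, read_camera, calibration, job gives the robot as it stands.
- The arm moves only by the shell command python3 -m crank 'ROWS' [OPENING]. ROWS is JSON, a list of rows, each a list of 6 numbers: the shift along the world's x, y, z in m, then the turn, a rotation vector about the world's x, y, z in rad. A call has 1 to 20 rows; each row is the pose to reach, as a shift and turn from the pose commanded when the call began; what a row does not reach only later rows make up. A row lasts 1/10 s, in which the tool goes at most 50 mm and 8.59 degrees, less where a joint would pass 70% of its speed; a pose out of reach is approached as far as the arm can. A call with a gripper value outside its range is refused whole. OPENING is the opening, from -1 (shut) to 1 (fully open), set as the call begins (- or left out, the last holds). The fingers move at their own pace and stop on an object; the grip force is fixed at half the most. Time passes only in rows, so rows that repeat a pose let the fingers close. It gives the time, the measured TCP pose, the force, the opening and the grip force at its end, in the units of the state.
- robot.observe(): the state, without advancing time (a new reading comes with each control period).
- read_camera(name): name is "scene" or "side" or "wrist"; returns the picture (420x560x3 uint8, red, green, blue); there is no depth.
- calibration(name): a dict with "intrinsics" (3x3 intrinsics, pixels), "k1" (the pictures are not rectified: a ray, as slopes to the right and down, at radius r is drawn at 1 + k1 r^2 times it, then the intrinsics apply), "eye" and "rotation" of the camera in the world; the wrist camera has in their place "T_tool_cam" (4x4, takes a point from camera to tool coordinates, whose origin is the TCP and whose axes are the flange's). Camera axes: x right, y down, z forward; pixel columns grow to the right and rows downward; lengths in m; the calibration is good to about 2 mm. A picture is of the moment at which its call begins: read the wrist's pose just before it. calibration takes no time and is no camera call.
- job.sign_off(): hands the job in; it is judged then, once.
The state is a dict: "time": time; "joint_pos": joint angles; "qd": joint speeds; "tau": joint torques, N m; "tcp_pos": TCP position; "tcp_rot": TCP orientation; "ft_force": force on the tool from outside, world axes, zero at the start; "torque": the same for the moment, N m; "opening": finger opening in m; "grasp_force": force on a finger pad.
Only numpy, scipy, OpenCV 4.12 (cv2) and the standard library are available. Lean on these libraries where they do the work, as an engineer would, in place of code of your own. Each camera call takes 0.05 s, during which the arm holds its last target. There are 200 camera calls.

## Working session

There is one attempt and no reset: what is moved stays moved. The work goes in short steps, Python scripts to look and compute and a shell command to move; the robot and the scene stay as the last step left them, time stands still between calls to the robot, and variables do not carry over. Pictures are saved under pics/ and viewed, at most 10 in all, crops included, and the job is handed in when it is done.

```bash
mkdir -p pics; ls
python3 - <<'E'
from cell import robot, read_camera, calibration, job
import cv2, numpy as np
s=robot.observe(); print({k:np.round(v,3) for k,v in s.items()})
for n in("scene","side","wrist"):
    im=read_camera(n); cv2.imwrite(f"pics/{n}0.png",im[:,:,::-1]); c=calibration(n); print(n,{k:np.round(v,4).tolist() for k,v in c.items()})
E
```

```text
pics
{'time': np.float64(0.0), 'joint_pos': array([ 1.417,  0.386,  0.007, -0.   , -1.194, -0.259]), 'qd': array([-0.001, -0.   , -0.001,  0.   , -0.001,  0.001]), 'tau': array([ 1.0000e-03, -3.9067e+01,  1.8740e+01,  4.2200e+00,  1.1000e-02,
       -0.0000e+00]), 'tcp_pos': array([0.251, 0.572, 0.404]), 'tcp_rot': array([ 3.073e+00, -6.440e-01, -1.000e-03]), 'ft_force': array([-0.226,  0.641, -0.214]), 'torque': array([ 0.001, -0.034,  0.005]), 'grasp_force': np.float64(0.0), 'opening': np.float64(0.087)}
scene {'intrinsics': [[415.813, 0.0, 286.8762], [0.0, 415.813, 216.0625], [0.0, 0.0, 1.0]], 'k1': -0.0105, 'eye': [0.2286, -0.7751, 0.4849], 'rotation': [-1.9921, 0.4612, -0.2522]}
side {'intrinsics': [[506.2798, 0.0, 280.9964], [0.0, 506.2798, 203.6369], [0.0, 0.0, 1.0]], 'k1': -0.094, 'eye': [0.2862, -0.9953, 0.6589], 'rotation': [-2.0842, 0.2916, -0.1619]}
wrist {'intrinsics': [[362.28, 0.0, 275.4158], [0.0, 362.28, 211.1239], [0.0, 0.0, 1.0]], 'k1': -0.0651, 'T_tool_cam': [[-0.0004, -0.9649, -0.2627, 0.0715], [1.0, -0.0004, -0.0003, 0.0004], [0.0002, -0.2627, 0.9649, 0.0192], [0.0, 0.0, 0.0, 1.0]]}
```

View pics/scene0.png

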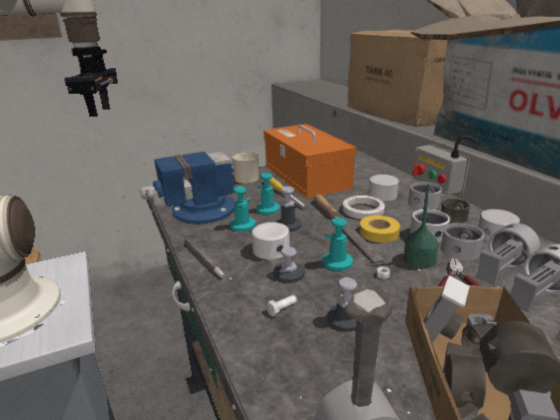

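View pics/side0.png

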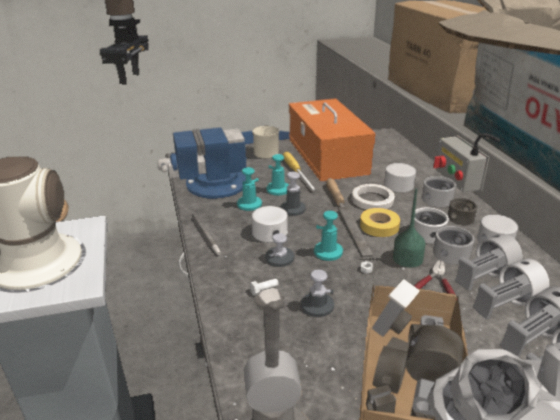

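Three grey steel supports are visible. In scene they are at about (289,205), (289,262) and (347,300); in side at (293,193), (280,247) and (318,290). The turquoise look-alikes are at (241,208), (267,193) and (338,243) in scene. Next I'll zoom in on the tops.

Run:
```python
import cv2, numpy as np
a=cv2.imread("pics/scene0.png");b=cv2.imread("pics/side0.png")
def c(im,x,y,w=66,h=75): return cv2.resize(im[y:y+h,x:x+w],None,fx=4,fy=4,interpolation=cv2.INTER_NEAREST)
r1=[c(a,256,180),c(a,258,232),c(a,314,268)]
r2=[c(b,260,165),c(b,248,215),c(b,286,258)]
cv2.imwrite("pics/m.png",np.vstack([np.hstack(r1),np.hstack(r2)]))
```

```text
(no output)
```

View pics/m.png

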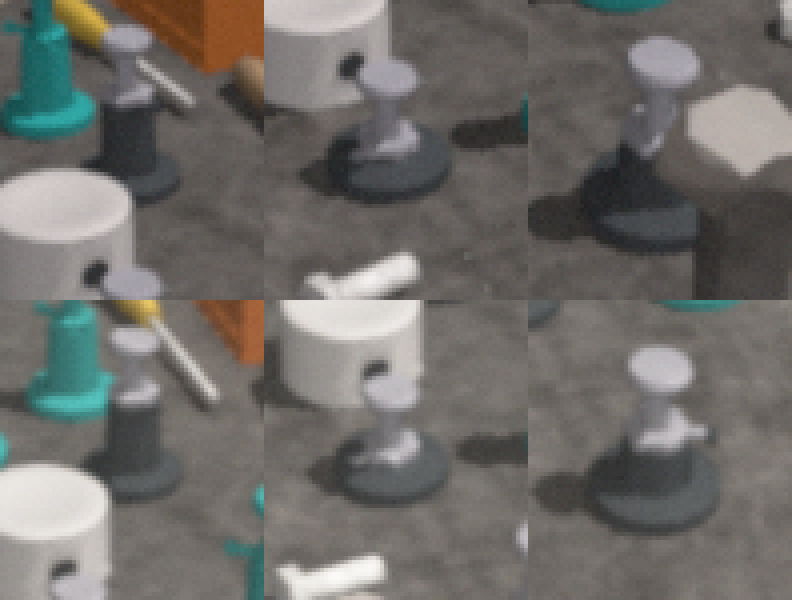

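Crops: the far support has a long barrel (tall), the centre one has almost none (short), and the near one is in between (middle). Flat-top centres in scene are about (288,189), (289,251) and (348,283); in side (293.5,175), (279,237) and (319,274). An upright post in front has its tip at about scene (370,301) and side (268,297).

```bash
cat > h.py <<'E'
import numpy as np, cv2
from scipy.spatial.transform import Rotation as R
from cell import calibration, robot
def ray(n,uv,st=None):
    c=calibration(n);K=np.array(c["intrinsics"]);x,y=(np.array(uv)-K[:2,2])/K[[0,1],[0,1]]
    rd=np.hypot(x,y);r=rd
    for _ in range(20): r=rd/(1+c["k1"]*r*r)
    s=r/rd if rd>0 else 1
    d=np.array([x*s,y*s,1])
    if n=="wrist":
        T=np.array(c["T_tool_cam"]);Rt=R.from_rotvec(st["tcp_rot"]).as_matrix()
        e=Rt@T[:3,3]+st["tcp_pos"];d=Rt@T[:3,:3]@d
    else:
        rot=np.array(c["rotation"]); M=R.from_rotvec(rot).as_matrix();e=np.array(c["eye"]);d=M@d
    return np.array(e),d/np.linalg.norm(d)
def tri(rays):
    A=sum(np.eye(3)-np.outer(d,d) for e,d in rays);b=sum((np.eye(3)-np.outer(d,d))@e for e,d in rays)
    p=np.linalg.solve(A,b);return p,max(np.linalg.norm((np.eye(3)-np.outer(d,d))@(p-e)) for e,d in rays)
def plane(n,uv,z,st=None):
    e,d=ray(n,uv,st);return e+d*(z-e[2])/d[2]
E
python3 - <<'E'
from h import *
np.set_printoptions(precision=4,suppress=True)
for n,a,b,z in [("tall",(288,189),(293.5,175),.1),("short",(289.2,250.7),(279.2,237),.056),("mid",(348,283),(319,274.2),.078),("post",(370,301),(268,297),.2),("piston",(271,234),(270,218),.05),
 ("turq1",(240,191),(248.5,173),.1),("turq2",(267,178),(278,159),.1),("turq3",(338.5,224),(330,216),.1),("nut",(383,271),(367,267),.013),("vise",(176,160),(200,138),.1),("bolt",(283,306),(265,287),.012)]:
    p,e=tri([ray("scene",a),ray("side",b)]); print(n,p,round(e,4),plane("scene",a,z),plane("side",b,z))
E
```

```text
tall [0.6104 0.0487 0.1004] 0.001 [0.6112 0.0517 0.1   ] [0.6106 0.0476 0.1   ]
short [ 0.522  -0.1398  0.0579] 0.0001 [ 0.5233 -0.1369  0.056 ] [ 0.5227 -0.1372  0.056 ]
mid [ 0.5532 -0.3016  0.0742] 0.0 [ 0.5502 -0.306   0.078 ] [ 0.5515 -0.3062  0.078 ]
post [ 0.3895 -0.5713  0.2834] 0.0009 [ 0.457  -0.4851  0.2   ] [ 0.4121 -0.4788  0.2   ]
piston [ 0.5309 -0.0273  0.0369] 0.0007 [ 0.5222 -0.0478  0.05  ] [ 0.5257 -0.0489  0.05  ]
turq1 [0.5104 0.1044 0.0939] 0.0021 [0.5061 0.0949 0.1   ] [0.5083 0.0886 0.1   ]
turq2 [0.6041 0.1645 0.0905] 0.0 [0.595  0.1417 0.1   ] [0.5987 0.1451 0.1   ]
turq3 [ 0.6371 -0.1342  0.0866] 0.0002 [ 0.6232 -0.1562  0.1   ] [ 0.6289 -0.154   0.1   ]
nut [ 0.6912 -0.2224  0.0051] 0.0019 [ 0.6851 -0.2286  0.013 ] [ 0.6854 -0.2346  0.013 ]
vise [0.4091 0.2827 0.1316] 0.0111 [0.4186 0.3997 0.1   ] [0.4243 0.3411 0.1   ]
bolt [ 0.4689 -0.2219 -0.0004] 0.0001 [ 0.4628 -0.2358  0.012 ] [ 0.4655 -0.2366  0.012 ]
```

View pics/wrist0.png

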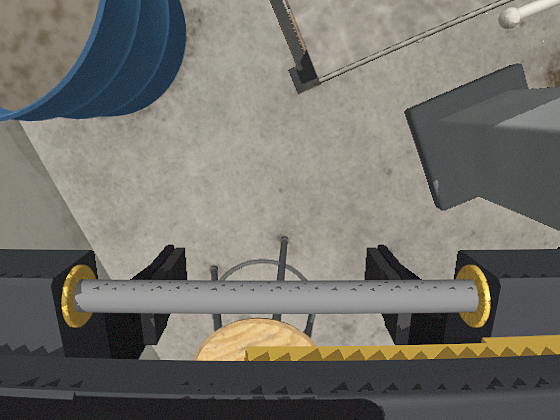

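Triangulated heights of 100, 58 and 74 mm confirm the identities: tall at (0.611,0.049), middle at (0.551,-0.306) and short at (0.523,-0.137). I'll shut the gripper and move above the tall support.

```bash
python3 -m crank '[[0,0,0.05,0,0,0],[0.036,-0.052,0.06,0,0,0],[0.36,-0.523,0.06,0,0,0],[0.36,-0.523,0.06,0,0,0],[0.36,-0.523,0.06,0,0,0],[0.36,-0.523,0.06,0,0,0],[0.36,-0.523,0.06,0,0,0],[0.36,-0.523,0.06,0,0,0],[0.36,-0.523,0.06,0,0,0],[0.36,-0.523,0.06,0,0,0],[0.36,-0.523,0.06,0,0,0],[0.36,-0.523,0.06,0,0,0],[0.36,-0.523,0.06,0,0,0],[0.36,-0.523,0.06,0,0,0],[0.36,-0.523,0.06,0,0,0],[0.36,-0.523,0.06,0,0,0],[0.36,-0.523,0.06,0,0,0],[0.36,-0.523,0.06,0,0,0],[0.36,-0.523,0.06,0,0,0],[0.36,-0.523,0.06,0,0,0]]' -1
python3 - <<'E'
from h import *
from cell import read_camera
s=robot.observe(); print(s["tcp_pos"],s["tcp_rot"],s["ft_force"],s["opening"]); np.save("s1.npy",s,allow_pickle=True)
cv2.imwrite("pics/w1.png",read_camera("wrist")[:,:,::-1])
E
```

```text
time: 2.15
tcp_pos: [0.6103, 0.0503, 0.4651]
tcp_rot: [-3.075, 0.642, -0.001]
ft_force: [-0.4, 0.4, -0.6]
opening: 0.0003
grasp_force: 0.0
[0.61032308 0.05029104 0.46507238] [-3.07506630e+00  6.41698546e-01 -5.84778678e-04] [-0.4360789   0.37440065 -0.59422166] 0.00034553390223001745
```

View pics/w1.png

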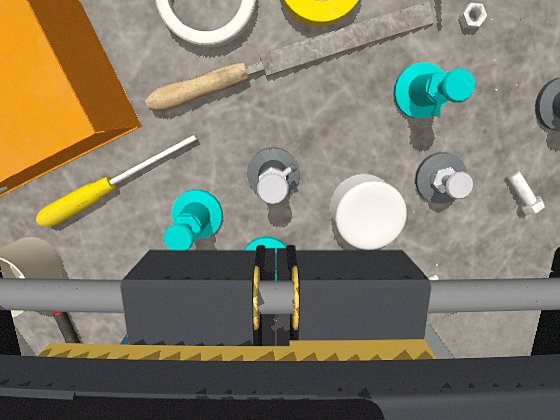

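Wrist view: the tall support's plunger top is at about (271,187) and the short one's at (459,184). The piston is at (370,213), a turquoise look-alike at (180,236), and the toolbox corner at (140,126).

Run:
```python
from h import *
np.set_printoptions(precision=4,suppress=True)
s=np.load("s1.npy",allow_pickle=True).item()
im=cv2.imread("pics/w1.png").astype(int)
for n,c,z,sc in [("tall",(271,187),.1,((288,189),(293.5,175))),("short",(459,184),.056,((289.2,250.7),(279.2,237)))]:
    x,y=c; sub=im[y-22:y+22,x-22:x+22].astype(np.uint8); g=cv2.cvtColor(sub,cv2.COLOR_BGR2GRAY)
    m=(g>150).astype(np.uint8); k,l,st,ct=cv2.connectedComponentsWithStats(m); i=1+np.argmax(st[1:,4]); print(st[i],ct[i]+[x-22,y-22])
    print(n,plane("wrist",c,z,s),*tri([ray("scene",sc[0]),ray("side",sc[1]),ray("wrist",c,s)]))
print("toolbox corner",plane("wrist",(140,126),.1,s),plane("wrist",(140,126),.0,s))
```

```text
[  8   2  35  37 905] [272.8    184.9204]
tall [0.6135 0.0534 0.1   ] [0.6126 0.0538 0.0978] 0.0011637220531173944
[  0   5  38  31 748] [455.9372 181.9479]
short [ 0.5255 -0.1356  0.056 ] [ 0.524  -0.1358  0.0548] 0.001079226039468194
toolbox corner [0.7167 0.1428 0.1   ] [0.7286 0.1779 0.    ]
```

```bash
python3 -m crank '[[0.002,0.002,-0.04,0,0,0],[0.002,0.002,-0.08,0,0,0],[0.002,0.002,-0.12,0,0,0],[0.002,0.002,-0.15,0,0,0],[0.002,0.002,-0.165,0,0,0],[0.002,0.002,-0.175,0,0,0],[0.002,0.002,-0.175,0,0,0],[0.002,0.002,-0.175,0,0,0]]'; python3 -m crank '[[0,0,-0.002,0,0,0],[0,0,-0.004,0,0,0],[0,0,-0.006,0,0,0],[0,0,-0.008,0,0,0],[0,0,-0.01,0,0,0],[0,0,-0.012,0,0,0],[0,0,-0.012,0,0,0]]'
```

```text
time: 3.0
tcp_pos: [0.6131, 0.0517, 0.2907]
tcp_rot: [-3.075, 0.643, -0.003]
ft_force: [-0.8, -0.1, 1.2]
opening: 0.0006
grasp_force: 0.0
time: 3.7
tcp_pos: [0.6128, 0.0515, 0.2777]
tcp_rot: [-3.075, 0.644, -0.0]
ft_force: [0.2, -0.8, 1.3]
opening: 0.0003
grasp_force: 0.7
```

```bash
python3 -m crank '[[0,0,-0.002,0,0,0],[0,0,-0.004,0,0,0]]'
```

```text
time: 3.9
tcp_pos: [0.6128, 0.0515, 0.2738]
tcp_rot: [-3.075, 0.644, -0.001]
ft_force: [-0.2, 0.7, 3.1]
opening: 0.0007
grasp_force: 1.5
```

Run:
```python
from h import *
from cell import read_camera
a=read_camera("scene")[:,:,::-1];b=read_camera("side")[:,:,::-1]
c=lambda im,x,y:cv2.resize(im[y:y+90,x:x+80],None,fx=5,fy=5,interpolation=cv2.INTER_CUBIC)
cv2.imwrite("pics/m2.png",np.hstack([c(a,250,135),c(b,255,125)]))
```

```text
(no output)
```

View pics/m2.png

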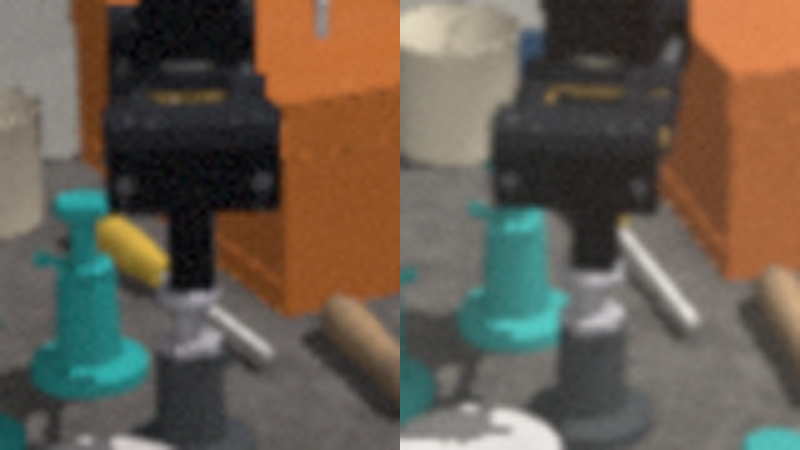

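The fingertips sit centred on the tall plunger, which is down about 8 mm, with a force of about 3 N. I'll press 2 mm more, then rise and move over the middle support.

```bash
python3 -m crank '[[0,0,-0.001,0,0,0],[0,0,-0.002,0,0,0],[0,0,-0.002,0,0,0]]'; python3 -m crank '[[0,0,0.005,0,0,0],[0,0,0.02,0,0,0],[0,0,0.06,0,0,0],[0,0,0.1,0,0,0],[0,0,0.14,0,0,0],[-0.061,-0.357,0.14,0,0,0],[-0.061,-0.357,0.14,0,0,0],[-0.061,-0.357,0.14,0,0,0],[-0.061,-0.357,0.14,0,0,0],[-0.061,-0.357,0.14,0,0,0],[-0.061,-0.357,0.14,0,0,0],[-0.061,-0.357,0.14,0,0,0],[-0.061,-0.357,0.14,0,0,0],[-0.061,-0.357,0.14,0,0,0],[-0.061,-0.357,0.14,0,0,0],[-0.061,-0.357,0.14,0,0,0]]'
python3 - <<'E'
from h import *
from cell import read_camera
s=robot.observe(); np.save("s2.npy",s,allow_pickle=True)
cv2.imwrite("pics/w2.png",read_camera("wrist")[:,:,::-1]);cv2.imwrite("pics/scene2.png",read_camera("scene")[:,:,::-1])
E
```

```text
time: 4.3
tcp_pos: [0.6128, 0.0515, 0.2716]
tcp_rot: [-3.075, 0.644, -0.0]
ft_force: [0.6, 1.2, 1.9]
opening: 0.0004
grasp_force: 0.8
time: 5.9
tcp_pos: [0.552, -0.3042, 0.4117]
tcp_rot: [-3.075, 0.641, 0.0]
ft_force: [-0.1, 0.0, 0.7]
opening: 0.0006
grasp_force: 0.0
```

View pics/w2.png

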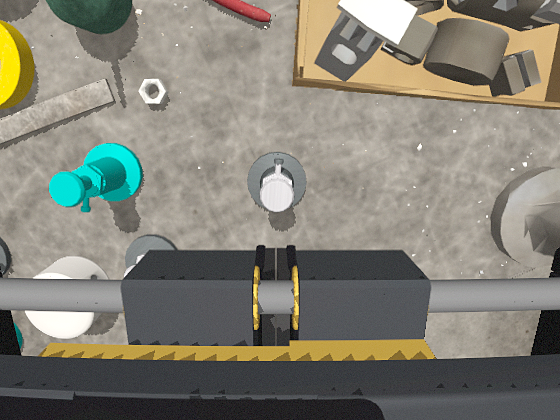

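Wrist view: the middle plunger's top is at about (277,193). The nut is at (152,92), and the conical object at the right edge is clear of the gripper.

Run:
```python
from h import *
np.set_printoptions(precision=4,suppress=True)
s=np.load("s2.npy",allow_pickle=True).item()
g=cv2.imread("pics/w2.png",0)[170:220,250:305];k,l,st,ct=cv2.connectedComponentsWithStats((g>150).astype(np.uint8)); i=1+np.argmax(st[1:,4]); print(st[i],ct[i]+[250,170])
for c in [(277,193),tuple(ct[i]+[250,170])]:
    print(plane("wrist",c,.078,s),*tri([ray("scene",(348,283)),ray("side",(319,274.2)),ray("wrist",c,s)]))
```

```text
[  10    0   34   42 1067] [276.4658 191.7329]
[ 0.5536 -0.3067  0.078 ] [ 0.5521 -0.3055  0.0769] 0.0016531317680088297
[ 0.5548 -0.3067  0.078 ] [ 0.5526 -0.3051  0.0763] 0.0023105787568615138
```

```bash
python3 -m crank '[[0.001,-0.002,-0.04,0,0,0],[0.001,-0.002,-0.08,0,0,0],[0.001,-0.002,-0.115,0,0,0],[0.001,-0.002,-0.135,0,0,0],[0.001,-0.002,-0.144,0,0,0],[0.001,-0.002,-0.144,0,0,0],[0.001,-0.002,-0.144,0,0,0]]'; python3 -m crank '[[0,0,-0.002,0,0,0],[0,0,-0.004,0,0,0],[0,0,-0.006,0,0,0],[0,0,-0.008,0,0,0],[0,0,-0.01,0,0,0],[0,0,-0.012,0,0,0]]';python3 -m crank '[[0,0,-0.002,0,0,0],[0,0,-0.004,0,0,0]]'
```

```text
time: 6.7
tcp_pos: [0.5535, -0.3073, 0.2691]
tcp_rot: [3.075, -0.642, 0.004]
ft_force: [-0.4, 0.3, 1.0]
opening: 0.0006
grasp_force: 0.0
time: 7.3
tcp_pos: [0.5528, -0.3076, 0.2561]
tcp_rot: [3.075, -0.644, 0.001]
ft_force: [-0.4, 1.0, 4.0]
opening: 0.0004
grasp_force: 1.5
time: 7.5
tcp_pos: [0.5528, -0.3076, 0.2518]
tcp_rot: [3.075, -0.644, 0.001]
ft_force: [-0.4, 0.1, 2.9]
opening: 0.0007
grasp_force: 1.5
```

```bash
python3 -m crank '[[0,0,-0.001,0,0,0],[0,0,-0.002,0,0,0],[0,0,-0.002,0,0,0]]'; python3 -m crank '[[0,0,0.005,0,0,0],[0,0,0.02,0,0,0],[0,0,0.06,0,0,0],[0,0,0.1,0,0,0],[0,0,0.14,0,0,0],[-0.029,0.172,0.14,0,0,0],[-0.029,0.172,0.14,0,0,0],[-0.029,0.172,0.14,0,0,0],[-0.029,0.172,0.14,0,0,0],[-0.029,0.172,0.14,0,0,0],[-0.029,0.172,0.14,0,0,0],[-0.029,0.172,0.14,0,0,0]]'
python3 - <<'E'
from h import *
from cell import read_camera
s=robot.observe(); np.save("s3.npy",s,allow_pickle=True)
w=read_camera("wrist")[:,:,::-1];a=read_camera("scene")[:,:,::-1];b=read_camera("side")[:,:,::-1]
c=lambda im,x,y:cv2.resize(im[y:y+75,x:x+66],None,fx=4,fy=4,interpolation=cv2.INTER_CUBIC)
r=np.hstack([w[100:252,200:402],cv2.resize(np.hstack([c(a,256,180),c(a,314,268)]),None,fx=.507,fy=.507)]) if 0 else None
cv2.imwrite("pics/w3.png",w)
m=np.hstack([cv2.resize(w[110:260,200:350],(300,300)),c(b,260,165),]); cv2.imwrite("pics/m3.png",np.hstack([m[:300],c(b,286,258)[:300]])[:,:800])
E
```

```text
time: 7.8
tcp_pos: [0.5528, -0.3076, 0.2496]
tcp_rot: [3.075, -0.644, 0.0]
ft_force: [-0.4, -0.5, 1.4]
opening: 0.0006
grasp_force: 0.7
time: 9.0
tcp_pos: [0.5239, -0.1362, 0.3896]
tcp_rot: [3.075, -0.645, -0.0]
ft_force: [-0.3, -0.3, -0.1]
opening: 0.0004
grasp_force: 0.0
```

View pics/m3.png

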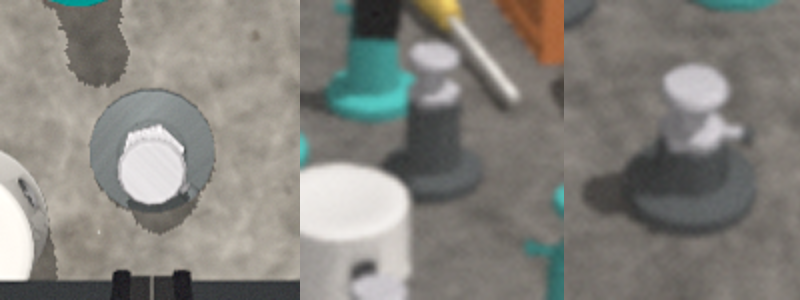

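Both pressed supports stand upright, with their plungers visibly lower. The short top is at wrist pixel (276,196).

Run:
```python
from h import *
s=np.load("s3.npy",allow_pickle=True).item()
print(plane("wrist",(276,196),.056,s),*tri([ray("scene",(289.2,250.7)),ray("side",(279.2,237)),ray("wrist",(276,196),s)]))
for n,c0,c1,x,y,z0 in [("tall",(293.5,175),(293.5,178.8),.612,.052,.1),("mid",(319,274.2),(319,279.7),.5525,-.306,.078)]:
    f=lambda c:(lambda e,d: (e+d*((y-e[1])/d[1]))[2])(*ray("side",c)); print(n,f(c0)-f(c1))
```

```text
[ 0.52328273 -0.13687402  0.056     ] [ 0.52311964 -0.13684469  0.05582108] 0.0003340448491530248
tall 0.010418871765857873
mid 0.01300765122368397
```

```bash
python3 -m crank '[[-0.001,-0.001,-0.04,0,0,0],[-0.001,-0.001,-0.08,0,0,0],[-0.001,-0.001,-0.115,0,0,0],[-0.001,-0.001,-0.135,0,0,0],[-0.001,-0.001,-0.144,0,0,0],[-0.001,-0.001,-0.144,0,0,0],[-0.001,-0.001,-0.144,0,0,0]]'; python3 -m crank '[[0,0,-0.002,0,0,0],[0,0,-0.004,0,0,0],[0,0,-0.006,0,0,0],[0,0,-0.008,0,0,0],[0,0,-0.01,0,0,0],[0,0,-0.012,0,0,0]]';python3 -m crank '[[0,0,-0.002,0,0,0],[0,0,-0.004,0,0,0]]'
```

```text
time: 9.85
tcp_pos: [0.5234, -0.1368, 0.2467]
tcp_rot: [-3.075, 0.644, -0.003]
ft_force: [0.5, 0.4, 0.1]
opening: 0.0002
grasp_force: 0.0
time: 10.45
tcp_pos: [0.5228, -0.1365, 0.234]
tcp_rot: [-3.075, 0.643, -0.001]
ft_force: [0.9, 0.4, 2.5]
opening: 0.0005
grasp_force: 1.5
time: 10.65
tcp_pos: [0.5228, -0.1365, 0.2297]
tcp_rot: [-3.075, 0.644, -0.001]
ft_force: [0.8, 1.1, 2.7]
opening: 0.0004
grasp_force: 1.5
```

Tip at 47.7 mm, so the plunger is down 8.3 mm. I'll press 2 mm more, withdraw and check.

```bash
python3 -m crank '[[0,0,-0.001,0,0,0],[0,0,-0.002,0,0,0],[0,0,-0.002,0,0,0]]'; python3 -m crank '[[0,0,0.005,0,0,0],[0,0,0.02,0,0,0],[0,0,0.06,0,0,0],[0,0,0.1,0,0,0],[0,0,0.15,0,0,0],[0,0,0.2,0,0,0],[0,0,0.2,0,0,0],[0,0,0.2,0,0,0],[0,0,0.2,0,0,0],[0,0,0.2,0,0,0]]'
python3 - <<'E'
from h import *
from cell import read_camera
b=read_camera("side")[:,:,::-1]
cv2.imwrite("pics/end.png",cv2.resize(b[150:350,180:440],None,fx=3,fy=3,interpolation=cv2.INTER_CUBIC))
E
```

```text
time: 10.95
tcp_pos: [0.5228, -0.1365, 0.2276]
tcp_rot: [-3.075, 0.644, -0.0]
ft_force: [1.5, 0.8, 0.7]
opening: 0.0005
grasp_force: 0.5
time: 11.95
tcp_pos: [0.5224, -0.1365, 0.426]
tcp_rot: [3.074, -0.644, -0.006]
ft_force: [0.0, -0.8, -0.4]
opening: 0.0001
grasp_force: 0.0
```

View pics/end.png

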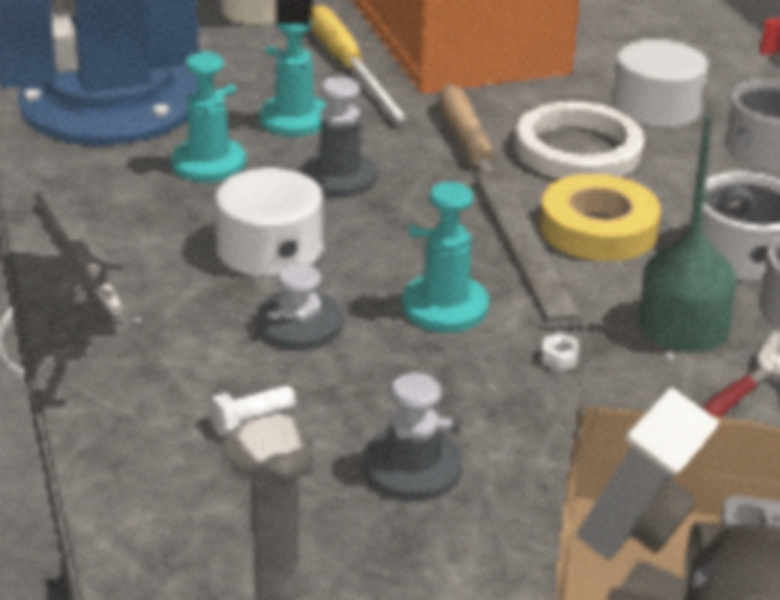

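All three plungers, at crop (340,88), (300,277) and (417,388), are lowered. The supports are upright and nothing else has moved.

```bash
python3 -c "
from cell import job
print(job.sign_off())"
```

```text
the job is handed in; nothing more can be done
None
```

The tall, middle and short plungers were pressed down about 10 mm each, in that order, with light contact (highest reading about 4 N); the job is handed in after about 12 s of robot time, and the final picture shows the supports upright and nothing else moved.

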